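# Tip the sherds into their find box

## Robot

A 7-joint arm with a two-finger parallel gripper is mounted at the origin on the work surface. World frame = base frame: x ahead of the robot, y to its left, z up, the work surface at z = 0. Lengths are in m, angles in rad, forces in N, time in s.
With the tool pointing down it reaches from about 0.4 to 0.875 m from the base axis. Payload 19.3 kg.
Tool frame: the origin (TCP) lies on the centre line of the jaws, within the pads' length; the fingertips stand 14 mm ahead of it and the grasp point (between the pads) lies 5 mm behind it; y points along the fingers, x is the direction in which the jaws open and shut, and the axes are right-handed (so a half turn about y gives the same grasp; the last joint's range is limited). The gripper opens to 85 mm and grips with 20 to 120 N. Pads are 22 mm wide; open, the fingers measure 114 mm over their backs; the gripper's body (76 mm by 85 mm) begins 54 mm behind the grasp point. The pads swing forward as they close: fully open they stand 13 mm farther back than shut.
Start: joints at [-1.173, 0.521, -0.036, 1.599, 0.021, 1.021, -0.113], TCP at [0.282, 0.558, 0.245] pointing down, gripper open.
Joint ranges: [-2.91, 2.91], [-0.3, 2.13], [-1.5, 1.42], [0.17, 2.43], [-1.26, 4.41], [0.16, 1.93], [-2.52, 2.52]. Speed limits (rad/s): [1.89, 1.89, 2.39, 2.39, 3.01, 3.01, 3.01].

## Interface

Orientations are given as [roll, pitch, yaw] about the fixed x, y, z axes, in that order (R = Rz(yaw) Ry(pitch) Rx(roll)).
In Python, from workcell import monitor, grab_frame, workorder gives the robot as it stands.
- The arm moves only by the tool drive_tool, never from a script. Its argument "steps" is one flat list of numbers, 5 for each row, row after row: the finger opening in mm, from 0 to 85.4, then the shift along the world's x, y, z in mm, then the turn about the world's z in degrees. In form: [fingers, tx, ty, tz, twist, fingers, tx, ty, tz, twist, ...]. A call has exactly 5 rows; each row shifts and turns the commanded pose from where the row before left it; what a row does not reach is not made up. A row lasts 1/12 s, in which the tool goes at most 41.7 mm and 7.16 degrees, less where a joint would pass 70% of its speed; a pose out of reach is approached as far as the arm can. A call is refused whole if a number of a shift passes 41.7 or a number of a turn 7.16, either way. A call with a gripper value outside its range is refused whole. The fingers move at their own pace and stop on an object; "grip_force" is the grip in N (left out, the last holds). Time passes only in rows, so rows that do not move let the fingers close, or fill a call up. It gives the time, the measured TCP pose, the force and the opening at its end, in the units of the state.
- monitor.observe(): the state, without advancing time (a new reading comes with each control period).
- grab_frame(name): name is "side" or "top" or "wrist"; returns a dict with "frame" (480x640x3 uint8, red, green, blue), "vertical_fov" (degrees; the focal length in pixels is half the picture's height over the tangent of half this angle, whatever the lens; pixels are square), "cx", "cy" (the principal point, pixels), "k1" (the pictures are not rectified: a ray, as slopes to the right and down, at radius r is drawn at 1 + k1 r^2 times it, then the intrinsics apply), "xyz" and "orientation" of the camera in the world. Camera axes: x right, y down, z forward; pixel columns grow to the right and rows downward; lengths in m; the calibration is good to about 2 mm. A picture is of the moment at which its call begins. There is no depth.
- workorder.job_done(): hands the job in, once; it reports no verdict.
The state is a dict: "clock": time; "qpos": joint angles; "qd": joint speeds; "joint_efforts": joint torques, N m; "position": TCP position; "tool_rot": TCP orientation; "force": force on the tool from outside, world axes, zero at the start; "moment": the same for the moment, N m; "grip_width": finger opening in m.
Only numpy, scipy, OpenCV 4.12 (cv2) and the standard library are available. Lean on these libraries where they do the work, as an engineer would, in place of code of your own. Each camera call takes 0.05 s, during which the arm holds its last target. There are 200 camera calls.

## Task

The two potsherds on the metal scoop tray are sorted: take the tray by its handle, hold its open edge low over the empty square black box and tip it gently, so that both sherds slide off into the box without falling far. Do not touch the brittle sherds with the gripper or push the box about, and then put the empty tray back down flat on the bench.

Things in the scene. Friction and masses are not known exactly. Their poses are not given: they have to be found in the camera images.
- tray: metal scoop with the sherds: pan 130 (x) by 100 mm, floor 4 mm, 20 mm walls at back (+x) and sides, open at the front edge (-x). Black bar handle along +x from x=65 to 150 mm, 16 mm wide, 12 to 36 mm above the bench: pinch it from above near x=105, firmly (40 N). 130 to 230 g. Origin under the pan's centre, on the bench; handle starts pointing away from the robot, within 30 deg. Its start place stays free
- find_box: empty square open box, black walls, white floor, 160 x 160 mm outside, 45 mm high, walls and floor 5 mm thick, 400 g, loose; origin under its centre on the bench, x and y along its sides. The longer, lower black box with pieces in it and the big black case at the side are others
- sherd_a: brown fired-clay sherd, brittle, flat, irregular, about 33 x 27 mm across, 12 mm thick, 22 g; origin at the middle of its underside, z up as it lies. Starts loose on the tray floor, 20 to 25 mm to the +y side of its centre line, 25 mm or more from the open edge; slides once the tray is tipped 15 to 25 degrees
- sherd_b: brown fired-clay sherd, brittle, flat, irregular, about 31 x 29 mm across, 14 mm thick, 25 g; origin at the middle of its underside, z up as it lies. Starts loose on the tray floor, 20 to 25 mm to the -y side of its centre line, 25 mm or more from the open edge; slides once the tray is tipped 15 to 25 degrees
Things that resemble listed ones, but are neither listed nor needed, are in the scene too. Leave any blue or purple look-alike of the sherd_b alone. Leave any yellow look-alike of the tray alone.

How it is judged:
By the outcome, as a careful person would: the job done as asked, in the order asked, and still so for the second after the job is handed in, with the robot touching nothing.
It also fails if it takes over 61 s, if anything falls off the work surface, if the arm or the gripper's body presses on something with over 40 N, if the wrist force passes 120 N, or if a joint passes its speed limit or range.

## Working session

There is one attempt and no reset: what is moved stays moved. The work goes in short steps, Python scripts to look and compute and a tool call to move; the robot and the scene stay as the last step left them, time stands still between calls to the robot, and variables do not carry over. Pictures are saved under pics/ and viewed, about 8 in all and at most 12, crops included, and the job is handed in when it is done.

Besides the shell and the picture viewer there is one more tool, called by a JSON object that holds its "fn" and its "kwargs". drive_tool: Moves the arm, as the interface text tells. Its arguments: {"type":"object","properties":{"steps":{"type":"array"},"grip_force":{"type":"number"}},"required":["steps"]}

```bash
mkdir -p pics
cat > h.py <<'E'
import numpy as np, cv2
from scipy.spatial.transform import Rotation as Ro
from workcell import monitor, grab_frame, workorder
def cam(f):
    F=240/np.tan(np.radians(f["vertical_fov"])/2)
    o=np.array(f["orientation"]); R=o if o.shape==(3,3) else Ro.from_euler('xyz',o).as_matrix()
    return F,R,np.array(f["xyz"])
def ray(f,u,v,z):
    F,R,p=cam(f); d=np.array([(u-f["cx"])/F,(v-f["cy"])/F]); s=d.copy()
    for _ in range(30): s=d/(1+f["k1"]*(s@s))
    w=R@np.array([s[0],s[1],1]); return p+w*(z-p[2])/w[2]
def proj(f,P):
    F,R,p=cam(f); c=R.T@(np.array(P)-p); s=c[:2]/c[2]; s=s*(1+f["k1"]*(s@s)); return s*F+[f["cx"],f["cy"]]
def save(name,out):
    f=grab_frame(name); cv2.imwrite(f"pics/{out}.png",f["frame"][:,:,::-1]); np.save(f"pics/{out}.npy",f,allow_pickle=True); return f
def load(out): return np.load(f"pics/{out}.npy",allow_pickle=True).item()
E
python3 - <<'E'
from h import *
print(monitor.observe())
for n in ("top","side"):
    f=save(n,n+"0"); print({k:v for k,v in f.items() if k!="frame"})
E
```

```text
{'clock': 0.0, 'qpos': array([-1.17319011,  0.52202252, -0.03631771,  1.60000264,  0.02119048,
        1.02107359, -0.11280287]), 'qd': array([-0.00240307, -0.00065039, -0.00079327, -0.00047322,  0.00017123,
       -0.00067974, -0.0001607 ]), 'joint_efforts': array([ 2.26855380e-03, -9.27085018e+01,  1.98042266e+00, -3.69927835e+01,
        1.78191124e-02,  8.23766546e-03, -6.22811967e-05]), 'position': array([0.28172306, 0.55755195, 0.24472244]), 'tool_rot': array([-1.57087218e+00,  1.11890510e-03,  1.10296375e+00]), 'force': array([-0.06138501,  0.05056646,  0.01446183]), 'moment': array([-0.01208954, -0.0724643 ,  0.03013415]), 'grip_width': 0.0857529418577658}
{'vertical_fov': 45.63763238690382, 'cx': 321.9144102845403, 'cy': 242.93448472193393, 'k1': -0.15499507440099738, 'xyz': array([ 0.14453587, -0.0070316 ,  1.1951139 ]), 'orientation': array([-2.93545467e+00,  1.50389577e-03, -1.70730225e+00])}
{'vertical_fov': 47.750789998359004, 'cx': 319.2959865938217, 'cy': 234.39827846446317, 'k1': 0.009718021471107613, 'xyz': array([0.00584073, 0.47226199, 0.70788995]), 'orientation': array([-2.37981216, -0.00346566, -2.46363213])}
```

View pics/top0.png

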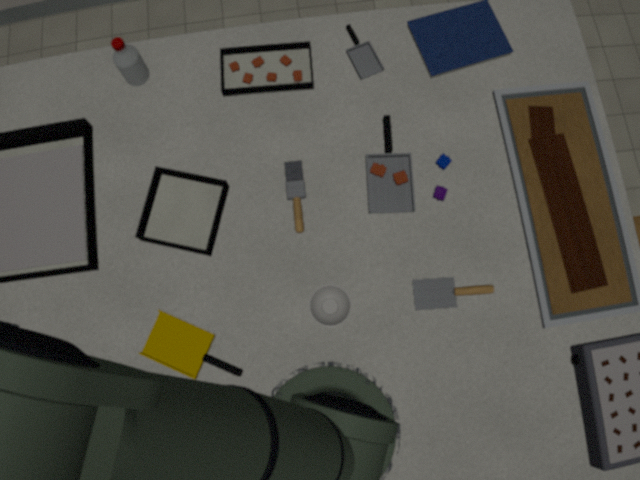

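View pics/side0.png

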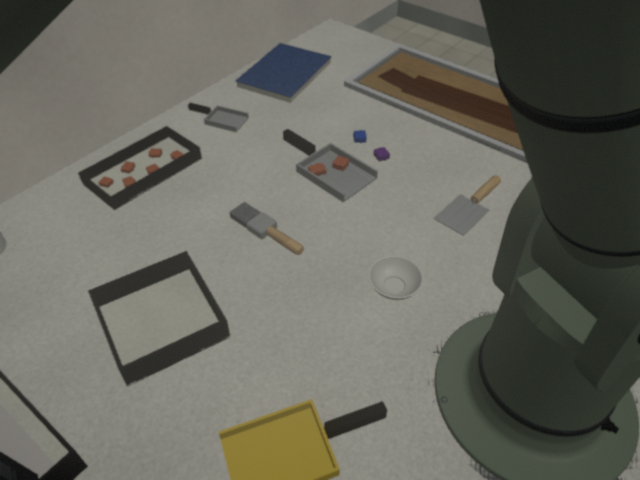

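Run:
```python
from h import *
I=load("top0")["frame"][:,:,::-1]
a=cv2.resize(I[105:225,345:445],None,fx=4,fy=4,interpolation=3); b=cv2.resize(I[150:270,130:240],None,fx=4,fy=4,interpolation=3)
cv2.imwrite("pics/crop.png",np.hstack([a,b]))
f=load("top0")
for n,u,v,z in [("hend",387,116,.036),("hbase",388,152,.036),("fl",369,212,.004),("fr",413,212,.004),("bl",365,154,.02),("br",411,153,.02),("b1",157,168,.045),("b2",228,182,.045),("b3",211,253,.045),("b4",138,237,.045)]: print(n,ray(f,u,v,z).round(4))
```

```text
hend [ 0.648  -0.2189  0.036 ]
hbase [ 0.5643 -0.2071  0.036 ]
fl [ 0.4453 -0.1492  0.004 ]
fr [ 0.4325 -0.244   0.004 ]
bl [ 0.5721 -0.1591  0.02  ]
br [ 0.5612 -0.2597  0.02  ]
b1 [0.5949 0.2915 0.045 ]
b2 [0.541  0.1413 0.045 ]
b3 [0.3932 0.1918 0.045 ]
b4 [0.4483 0.3429 0.045 ]
```

View pics/crop.png

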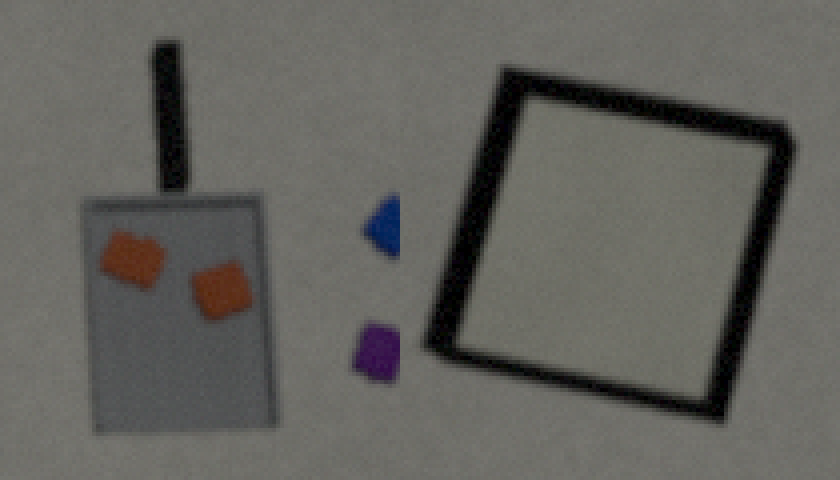

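{"fn": "drive_tool", "kwargs": {"steps": [85,14,-33,0,1,85,14,-33,0,1,85,14,-33,0,1,85,14,-33,0,1,85,14,-33,0,1], "grip_force": 40}}

```text
clock: 0.52
position: [0.3521, 0.3911, 0.2451]
tool_rot: [-1.571, 0.0, 1.191]
force: [0.8, 1.3, -0.4]
grip_width: 0.0849
```

{"fn": "drive_tool", "kwargs": {"steps": [85,14,-33,0,1,85,14,-33,0,1,85,14,-33,0,1,85,14,-33,0,1,85,14,-33,0,1]}}

```text
clock: 0.93
position: [0.4221, 0.2261, 0.2452]
tool_rot: [-1.571, 0.0, 1.278]
force: [1.4, 1.3, 0.3]
grip_width: 0.085
```

{"fn": "drive_tool", "kwargs": {"steps": [85,14,-33,0,1,85,14,-33,0,1,85,14,-33,0,1,85,14,-33,0,1,85,14,-33,0,1]}}

```text
clock: 1.35
position: [0.4921, 0.0611, 0.2453]
tool_rot: [-1.571, 0.0, 1.366]
force: [1.2, 0.1, 0.1]
grip_width: 0.085
```

{"fn": "drive_tool", "kwargs": {"steps": [85,14,-33,0,1,85,14,-33,0,1,85,14,-33,0,1,85,14,-33,0,1,85,14,-33,0,1]}}

```text
clock: 1.77
position: [0.5621, -0.1039, 0.2451]
tool_rot: [-1.57, -0.0, 1.453]
force: [-0.2, 0.8, 0.6]
grip_width: 0.0847
```

{"fn": "drive_tool", "kwargs": {"steps": [60,9,-22,-20,0.2,60,9,-22,-20,0.2,60,9,-22,-20,0.2,60,9,-22,-20,0.2,60,10,-23,-20,0]}}

```text
clock: 2.18
position: [0.6079, -0.2141, 0.1439]
tool_rot: [-1.57, -0.0, 1.466]
force: [0.7, 0.4, 0.3]
grip_width: 0.0599
```

{"fn": "drive_tool", "kwargs": {"steps": [60,0,0,-10,0,60,0,0,-10,0,60,0,0,0,0,60,0,0,0,0,60,0,0,0,0]}}

```text
clock: 2.6
position: [0.6082, -0.2123, 0.1262]
tool_rot: [-1.572, -0.0, 1.467]
force: [-0.1, -0.2, 0.6]
grip_width: 0.0597
```

Run:
```python
from h import *
f=save("wrist","w1"); print(f["xyz"],f["vertical_fov"],proj(f,[.608,-.215,.036]),monitor.observe()["position"])
```

```text
[ 0.53551775 -0.20476087  0.2547863 ] 69.91512455845464 [313.66981096 251.27157395] [ 0.60832542 -0.21247865  0.12640654]
```

View pics/w1.png

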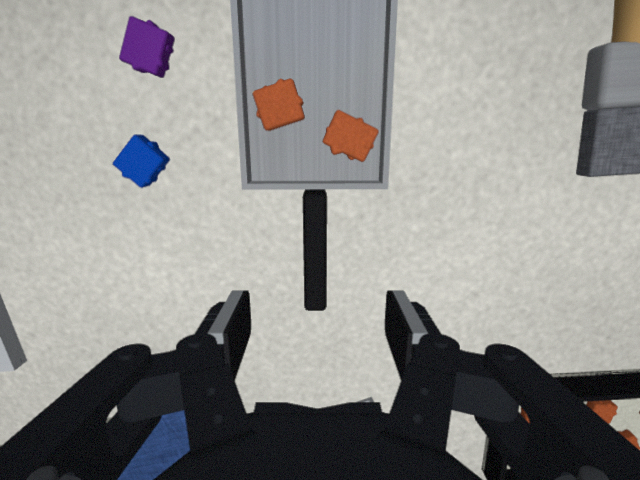

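Run:
```python
from h import *
f=load("w1")
a=ray(f,315,190,.036);b=ray(f,315,309,.036);print(a,b,np.degrees(np.arctan2(*(b-a)[1::-1])),np.linalg.norm(b-a)); print(a+(b-a)*40/85)
for u,v in [(245,187),(387,187)]: print(ray(f,u,v,.02))
```

```text
[ 0.56715449 -0.20978501  0.036     ] [ 0.65096378 -0.21864441  0.036     ] -6.034275085258869 0.08427625285799806
[ 0.60659415 -0.21395414  0.036     ]
[ 0.56246378 -0.25751449  0.02      ]
[ 0.57245734 -0.16101787  0.02      ]
```

{"fn": "drive_tool", "kwargs": {"steps": [45,-2,-2,-30,0,40,0,0,-30,0,40,0,0,-25,0,40,0,0,-12,0,40,0,0,-7,0]}}

```text
clock: 3.07
position: [0.6056, -0.2146, 0.0205]
tool_rot: [-1.57, -0.0, 1.467]
force: [-0.1, -0.4, -0.6]
grip_width: 0.0401
```

{"fn": "drive_tool", "kwargs": {"steps": [40,0,0,-2,0,30,0,0,0,0,20,0,0,0,0,10,0,0,0,0,5,0,0,0,0], "grip_force": 40}}

```text
clock: 3.48
position: [0.6067, -0.2154, 0.0207]
tool_rot: [-1.573, 0.0, 1.466]
force: [1.2, -0.2, 7.9]
grip_width: 0.0153
```

{"fn": "drive_tool", "kwargs": {"steps": [5,0,0,0,0,5,0,0,0,0,5,0,0,2,0,5,0,0,2,0,5,0,0,2,0]}}

```text
clock: 3.9
position: [0.6059, -0.2152, 0.0257]
tool_rot: [-1.571, 0.0, 1.466]
force: [0.2, -0.2, -2.7]
grip_width: 0.0153
```

{"fn": "drive_tool", "kwargs": {"steps": [5,0,0,2,0,5,0,0,2,0,5,0,0,0,0,5,0,0,0,0,5,0,0,0,0]}}

```text
clock: 4.32
position: [0.6058, -0.2151, 0.0292]
tool_rot: [-1.571, 0.0, 1.466]
force: [0.1, 0.0, -2.3]
grip_width: 0.0151
```

Run:
```python
from h import *
o=monitor.observe(); print(o["force"],o["moment"],o["grip_width"],o["position"])
f=save("wrist","w2"); g=save("side","s2")
a=f["frame"][0:320,150:470,::-1]; b=cv2.resize(g["frame"][80:240,250:410,::-1],(320,320),interpolation=3)
cv2.imwrite("pics/c2.png",np.hstack([a,b]))
```

```text
[ 7.01852993e-02  6.61869940e-04 -2.31793288e+00] [-0.00859    -0.12928538 -0.00928087] 0.01509437476472863 [ 0.60578966 -0.21514083  0.02922383]
```

View pics/c2.png

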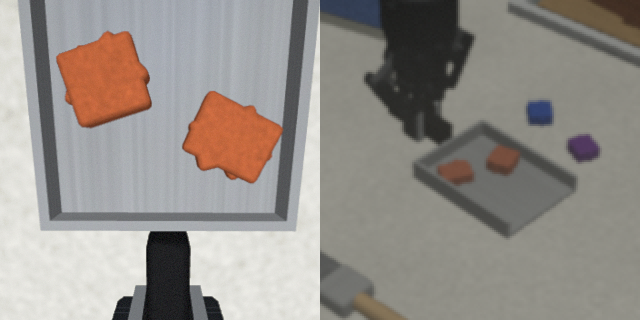

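{"fn": "drive_tool", "kwargs": {"steps": [5,0,0,2,0,5,0,0,2,0,5,0,0,3,0,5,0,0,3,0,5,0,0,0,0]}}

```text
clock: 4.83
position: [0.6062, -0.2153, 0.0401]
tool_rot: [-1.572, 0.0, 1.466]
force: [-0.2, 0.2, -2.4]
grip_width: 0.0155
```

{"fn": "drive_tool", "kwargs": {"steps": [5,0,0,0,0,5,0,0,0,0,5,0,0,0,0,5,0,0,0,0,5,0,0,0,0]}}

```text
clock: 5.25
position: [0.6058, -0.2151, 0.0392]
tool_rot: [-1.571, -0.0, 1.466]
force: [1.2, -0.2, -2.0]
grip_width: 0.0155
```

Run:
```python
from h import *
o=monitor.observe(); print(o["force"],o["moment"],o["grip_width"],o["position"])
f=save("wrist","w3")
g=[cv2.cvtColor(load(n)["frame"],cv2.COLOR_RGB2GRAY)[0:290,170:450] for n in("w2","w3")]
print(np.abs(g[0].astype(float)-g[1]).mean())
M=np.eye(3,dtype=np.float32)[:2]; print(cv2.findTransformECC(g[0],g[1],M,cv2.MOTION_AFFINE))
```

```text
[ 1.1765323  -0.22021986 -2.02471192] [ 0.06118436 -0.12846741 -0.02265318] 0.015534290132843388 [ 0.60578253 -0.21514709  0.03918241]
2.4606773399014776
(0.9990838854866245, array([[ 9.9995875e-01, -5.2190437e-05,  1.6675282e-02],
       [ 9.6502430e-05,  1.0000156e+00, -2.6419128e-03]], dtype=float32))
```

{"fn": "drive_tool", "kwargs": {"steps": [5,0,0,0,0,5,0,0,0,0,5,0,0,0,0,5,0,0,0,0,5,0,0,0,0], "grip_force": 20}}

```text
clock: 5.72
position: [0.6058, -0.2152, 0.0393]
tool_rot: [-1.571, 0.0, 1.466]
force: [-0.2, -0.4, -2.1]
grip_width: 0.0156
```

```bash
cat > cmp.py <<'E'
from h import *
import sys
o=monitor.observe(); print(o["clock"],o["force"],o["moment"],o["grip_width"],o["position"])
f=save("wrist",sys.argv[1])
g=[cv2.cvtColor(load(n)["frame"],cv2.COLOR_RGB2GRAY)[0:290,170:450] for n in("w2",sys.argv[1])]
print(cv2.findTransformECC(g[0],g[1],np.eye(3,dtype=np.float32)[:2],cv2.MOTION_AFFINE))
E
python3 cmp.py w4
```

```text
5.7167 [-0.17369745 -0.37577363 -2.06954716] [ 0.0070021  -0.12914402 -0.01913365] 0.015584602201047768 [ 0.60583    -0.21515993  0.03928447]
(0.9990976413606433, array([[ 9.9994004e-01, -1.4326006e-05,  1.5580524e-02],
       [ 7.8105659e-05,  1.0001025e+00, -1.5096526e-02]], dtype=float32))
```

{"fn": "drive_tool", "kwargs": {"steps": [5,0,0,-5,0,5,0,0,-5,0,14,0,0,0,0,15,0,0,0,0,15,0,0,0,0], "grip_force": 20}}

```text
clock: 6.18
position: [0.6058, -0.2152, 0.0292]
tool_rot: [-1.571, 0.0, 1.466]
force: [-0.5, 0.6, -1.0]
grip_width: 0.0156
```

```bash
python3 cmp.py w5
```

```text
6.1833 [-0.52619263  0.59204252 -1.01022187] [-0.02306256 -0.13684979 -0.00326315] 0.015592643981647931 [ 0.60580798 -0.21519874  0.02916942]
(0.9998681555272837, array([[ 1.0000062e+00,  2.7756107e-06,  1.0480092e-02],
       [-6.5396656e-05,  1.0000608e+00,  1.2259540e-03]], dtype=float32))
```

{"fn": "drive_tool", "kwargs": {"steps": [15.5,0,0,0,0,15.5,0,0,0,0,15.5,0,0,0,0,15.5,0,0,0,0,15.5,0,0,0,0]}}

```text
clock: 6.65
position: [0.6059, -0.2152, 0.0294]
tool_rot: [-1.571, 0.0, 1.466]
force: [-0.2, -0.6, -3.2]
grip_width: 0.0158
```

```bash
python3 cmp.py w6
```

```text
6.65 [-0.24562968 -0.56269158 -3.15733752] [-0.03301233 -0.10501326 -0.02149547] 0.015828942617894283 [ 0.6058556  -0.21516651  0.0293505 ]
(0.9997374307765687, array([[ 1.0002352e+00, -8.0669161e-05, -1.0836935e-02],
       [ 1.2690504e-04,  1.0000176e+00, -1.0965448e-02]], dtype=float32))
```

{"fn": "drive_tool", "kwargs": {"steps": [15.7,0,0,0,0,15.7,0,0,0,0,15.7,0,0,0,0,15.7,0,0,0,0,15.7,0,0,0,0]}}

```text
clock: 7.12
position: [0.6058, -0.2152, 0.0293]
tool_rot: [-1.571, 0.0, 1.466]
force: [-0.3, -0.1, -2.2]
grip_width: 0.0159
```

```bash
python3 cmp.py w7
```

```text
7.1167 [-0.31016004 -0.05917032 -2.15272191] [-0.0543131  -0.14799504  0.01149468] 0.01592138454396326 [ 0.60584569 -0.21515877  0.02928203]
(0.999450529376031, array([[ 1.0000995e+00,  2.3770143e-04, -1.1144668e-01],
       [-2.6048900e-04,  9.9967605e-01,  1.4159095e-01]], dtype=float32))
```

{"fn": "drive_tool", "kwargs": {"steps": [15.9,0,0,0,0,15.9,0,0,0,0,15.9,0,0,0,0,15.9,0,0,0,0,15.9,0,0,0,0]}}

```text
clock: 7.58
position: [0.6058, -0.2151, 0.0293]
tool_rot: [-1.571, 0.0, 1.466]
force: [0.3, 0.2, -0.5]
grip_width: 0.016
```

```bash
python3 cmp.py w8
```

```text
7.5833 [ 0.2777858   0.16365691 -0.54482411] [0.01781029 0.04795626 0.00936501] 0.015972264982165824 [ 0.60583898 -0.21514667  0.02930645]
(0.9921126386237309, array([[ 9.6919340e-01, -6.8440801e-05,  4.2556081e+00],
       [-3.2242425e-03,  9.7299778e-01,  6.6357541e+00]], dtype=float32))
```

{"fn": "drive_tool", "kwargs": {"steps": [15.9,0,0,-3,0,15.9,0,0,-3,0,15.9,0,0,-3,0,17,0,0,0,0,20,0,0,0,0], "grip_force": 40}}

```text
clock: 8.05
position: [0.6057, -0.2151, 0.02]
tool_rot: [-1.57, -0.0, 1.466]
force: [-0.4, 0.1, -0.1]
grip_width: 0.0196
```

{"fn": "drive_tool", "kwargs": {"steps": [20,0,0,0,0,10,0,0,0,0,5,0,0,0,0,5,0,0,0,0,5,0,0,0,0]}}

```text
clock: 8.47
position: [0.6058, -0.2152, 0.0204]
tool_rot: [-1.571, 0.0, 1.466]
force: [-0.3, -0.8, 1.6]
grip_width: 0.0152
```

```bash
python3 cmp.py w9
```

```text
8.4667 [-0.3186143  -0.75339477  1.61562992] [0.03954872 0.20011705 0.03966272] 0.015236042506943279 [ 0.60583641 -0.21517212  0.02038181]
(0.9938495530793512, array([[ 1.0038365 ,  0.00270167, -1.4759331 ],
       [-0.00232925,  1.0042511 , -0.2077795 ]], dtype=float32))
```

{"fn": "drive_tool", "kwargs": {"steps": [5,0,0,3,0,5,0,0,7,0,5,0,0,11,0,5,0,0,13,0,5,0,0,13,0], "grip_force": 40}}

```text
clock: 8.93
position: [0.606, -0.2153, 0.069]
tool_rot: [-1.571, 0.0, 1.466]
force: [-0.5, 0.3, -1.4]
grip_width: 0.0152
```

{"fn": "drive_tool", "kwargs": {"steps": [5,0,0,13,0,5,0,0,13,0,5,0,0,12,0,5,0,0,9,0,5,0,0,6,0]}}

```text
clock: 9.35
position: [0.6062, -0.2153, 0.1219]
tool_rot: [-1.572, 0.0, 1.466]
force: [0.0, 0.5, -2.0]
grip_width: 0.0152
```

{"fn": "drive_tool", "kwargs": {"steps": [5,0.7,4,0,0,5,1.5,9,0,0,5,2.3,14,0,0,5,3,18,0,0,5,3.3,20,0,-0.9]}}

```text
clock: 9.77
position: [0.6164, -0.1484, 0.1195]
tool_rot: [-1.57, -0.0, 1.45]
force: [0.6, 0.6, -2.5]
grip_width: 0.0158
```

{"fn": "drive_tool", "kwargs": {"steps": [5,3.3,20,0,-0.9,5,3.3,20,0,-0.9,5,3.3,20,0,-0.9,5,3.3,20,0,-0.9,5,3.3,20,0,-0.9]}}

```text
clock: 10.18
position: [0.6328, -0.0473, 0.1194]
tool_rot: [-1.569, -0.0, 1.372]
force: [-0.4, -0.6, -2.3]
grip_width: 0.0153
```

{"fn": "drive_tool", "kwargs": {"steps": [5,3.3,20,0,-0.9,5,3.3,20,0,-0.9,5,3.3,20,0,-0.9,5,3.3,20,0,-0.9,5,3.3,20,0,-0.9]}}

```text
clock: 10.6
position: [0.649, 0.0527, 0.1194]
tool_rot: [-1.569, 0.0, 1.294]
force: [0.0, -0.4, -1.4]
grip_width: 0.0156
```

{"fn": "drive_tool", "kwargs": {"steps": [5,3.3,20,0,-0.9,5,3.3,20,0,-0.9,5,3.3,20,0,-0.9,5,3.3,20,0,-0.4,5,3,18,0,0]}}

```text
clock: 11.02
position: [0.665, 0.1511, 0.1194]
tool_rot: [-1.569, 0.0, 1.24]
force: [0.1, -0.1, -1.6]
grip_width: 0.0155
```

{"fn": "drive_tool", "kwargs": {"steps": [5,2.3,14,0,0,5,1.6,10,0,0,5,1,6,0,0,5,0.5,3,0,0,5,0,0,0,0]}}

```text
clock: 11.43
position: [0.6712, 0.1808, 0.1202]
tool_rot: [-1.571, 0.0, 1.239]
force: [0.3, -0.7, -1.9]
grip_width: 0.0152
```

```bash
python3 cmp.py w10
python3 - <<'E'
from h import *
save("top","t10");save("side","s10")
a=load("t10")["frame"][120:280,110:330,::-1]; b=load("w10")["frame"][0:320,100:540,::-1]
a=cv2.resize(a,(440,320),interpolation=3); s=load("s10")["frame"][160:400,60:390,::-1]; s=cv2.resize(s,(385,280))
cv2.imwrite("pics/c10.png",np.vstack([np.hstack([a,b[:,:350]]),np.hstack([s,np.zeros((280,405,3),np.uint8)])]))
E
```

```text
11.4333 [ 0.28453801 -0.74001618 -1.93857402] [-0.07534324 -0.09372455 -0.00093854] 0.015183262528900603 [0.67124582 0.18080958 0.12015049]
(0.9948812295670482, array([[ 1.0019073 ,  0.00293301, -1.4471474 ],
       [-0.00253897,  1.0019804 ,  0.33858335]], dtype=float32))
```

View pics/c10.png

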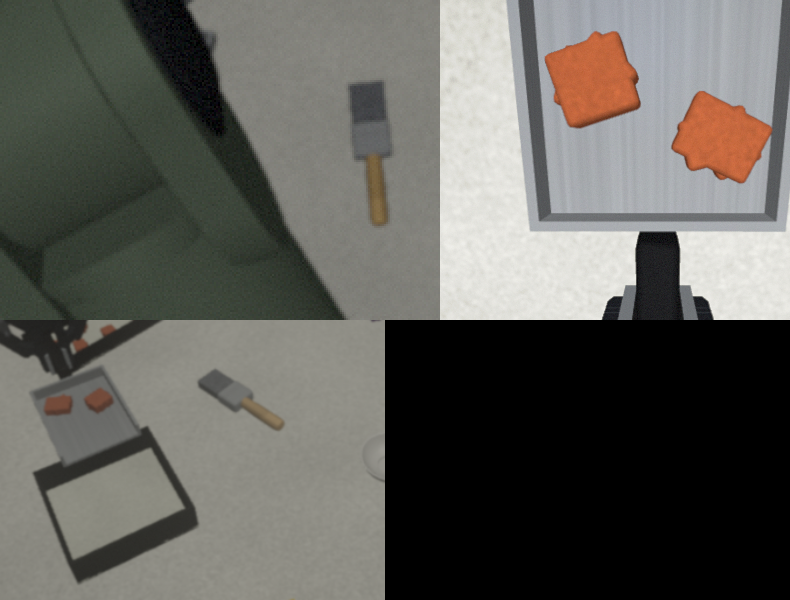

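Run:
```python
from h import *
f=load("side0")
for u,v in [(90,292),(187,254),(228,326),(127,382)]: print(ray(f,u,v,.045).round(4))
f=load("s10")
for p in [(.5949,.2915,.045),(.541,.1413,.045)]: print(proj(f,p))
```

```text
[0.5966 0.2939 0.045 ]
[0.5405 0.1486 0.045 ]
[0.3883 0.2052 0.045 ]
[0.4293 0.3528 0.045 ]
[ 92.00266606 291.58574114]
[190.17142947 251.26043365]
```

{"fn": "drive_tool", "kwargs": {"steps": [5,0,0,-4,0,5,0,0,-7,0,5,0,0,-9,0,5,0,0,-8,0,5,0,0,-6,0]}}

```text
clock: 12.0
position: [0.6707, 0.1806, 0.0846]
tool_rot: [-1.57, 0.001, 1.239]
force: [0.8, 0.2, -2.2]
grip_width: 0.0154
```

{"fn": "drive_tool", "kwargs": {"steps": [5,0,0,-5,0,5,0,0,-4,0,5,0,0,-4,0,5,0,0,-3,0,5,0,0,-1,0]}}

```text
clock: 12.42
position: [0.6711, 0.1809, 0.0688]
tool_rot: [-1.571, 0.0, 1.239]
force: [0.7, -0.3, -1.8]
grip_width: 0.0153
```

{"fn": "drive_tool", "kwargs": {"steps": [15,0,0,0,0,15.5,0,0,0,0,15.7,0,0,0,0,15.75,0,0,0,0,15.75,0,0,0,0], "grip_force": 20}}

```text
clock: 12.83
position: [0.6713, 0.1809, 0.0695]
tool_rot: [-1.571, -0.0, 1.239]
force: [0.1, -0.5, -2.0]
grip_width: 0.0153
```

```bash
python3 cmp.py w11
```

```text
12.8333 [ 0.13395549 -0.46438314 -2.03463559] [-0.01416532 -0.09689296  0.05080209] 0.015277123968586727 [0.67132974 0.18089128 0.06952312]
(0.9916690373445793, array([[ 1.0018234 ,  0.00243193, -1.3563755 ],
       [-0.00351303,  1.0029198 ,  0.36706692]], dtype=float32))
```

{"fn": "drive_tool", "kwargs": {"steps": [15.8,0,0,0,0,15.8,0,0,0,0,15.8,0,0,0,0,15.8,0,0,0,0,15.8,0,0,0,0]}}

```text
clock: 13.3
position: [0.6713, 0.1808, 0.0693]
tool_rot: [-1.571, -0.0, 1.239]
force: [0.2, -0.5, -1.3]
grip_width: 0.016
```

```bash
python3 cmp.py w12
```

```text
13.3 [ 0.1806831  -0.51499788 -1.33520063] [-0.04713211 -0.06247596 -0.01998011] 0.016008832333201967 [0.67125315 0.18083458 0.0693165 ]
(0.9869234796312314, array([[ 9.7938138e-01, -8.8737346e-04,  2.7034507e+00],
       [-5.2324100e-03,  9.8372883e-01,  4.9349265e+00]], dtype=float32))
```

{"fn": "drive_tool", "kwargs": {"steps": [15.8,-0.7,0.2,3,0,15.8,-0.8,0.3,3,0,15.8,-1,0.3,3,0,15.8,-1,0.4,3,0,15.8,-1.2,0.4,3,0]}}

```text
clock: 13.77
position: [0.6665, 0.1825, 0.0848]
tool_rot: [-1.571, -0.0, 1.239]
force: [0.1, -0.6, -1.8]
grip_width: 0.0159
```

```bash
python3 cmp.py w13
python3 - <<'E'
from h import *
save("side","s13")
b=load("w13")["frame"][0:400,130:530,::-1]; s=load("s13")["frame"][160:400,60:300,::-1]; s=cv2.resize(s,(400,400),interpolation=3)
cv2.imwrite("pics/c13.png",np.hstack([s,b]))
E
```

```text
13.7667 [ 0.09220262 -0.62434633 -1.80429809] [-0.05851484 -0.0965191  -0.01847709] 0.01592981896569477 [0.66648608 0.1825225  0.08476824]
(0.9169253381160236, array([[ 8.9641106e-01, -7.4095353e-03,  1.6285028e+01],
       [-9.2152972e-03,  8.9472377e-01,  2.6273647e+01]], dtype=float32))
```

View pics/c13.png

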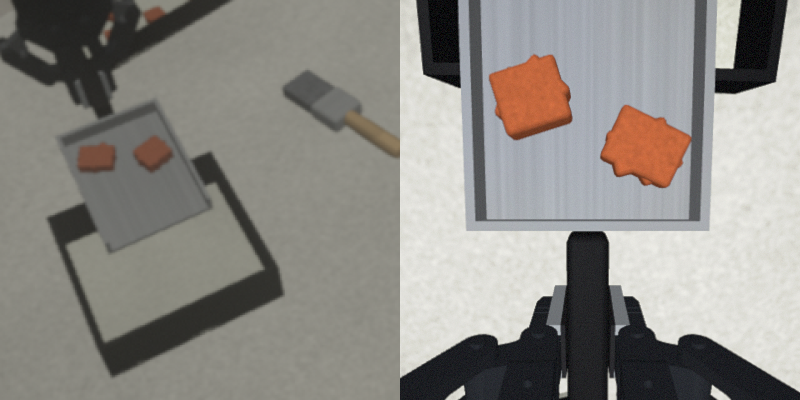

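{"fn": "drive_tool", "kwargs": {"steps": [15.8,-1.6,0.5,3.7,0,15.8,-1.7,0.6,3.6,0,15.8,-1.8,0.6,3.5,0,15.8,-1.8,0.6,3.5,0,15.8,-1.9,0.7,3.4,0]}}

```text
clock: 14.28
position: [0.6576, 0.1855, 0.1024]
tool_rot: [-1.571, -0.0, 1.239]
force: [0.2, -0.0, -1.8]
grip_width: 0.0155
```

```bash
cat > look.py <<'E'
from h import *
import sys
n=sys.argv[1]; o=monitor.observe(); print(o["clock"],o["force"],o["moment"],o["grip_width"],o["position"])
w=save("wrist","w"+n); s=save("side","s"+n)
for k,i in(("w",w["frame"][0:240,130:530]),("s",s["frame"][160:330,60:300])):
    h=cv2.cvtColor(i,cv2.COLOR_RGB2HSV); m=((h[...,1]>110)&(h[...,0]<15)&(h[...,2]>60)).astype(np.uint8)
    c=cv2.connectedComponentsWithStats(m); print(k,[(a[4],b.round()) for a,b in zip(c[2][1:],c[3][1:]) if a[4]>40])
cv2.imwrite(f"pics/c{n}.png",np.hstack([cv2.resize(s["frame"][160:400,60:300,::-1],(400,400),interpolation=3),w["frame"][0:400,130:530,::-1]]))
E
python3 look.py 14
```

```text
14.2833 [ 0.19787864 -0.01488694 -1.81748445] [-0.02222531 -0.12507201 -0.00272127] 0.015507949781403295 [0.65757005 0.18553368 0.1024162 ]
w [(np.int32(3985), array([137., 115.])), (np.int32(4013), array([240., 159.]))]
s [(np.int32(54), array([92.,  8.])), (np.int32(241), array([92., 92.])), (np.int32(255), array([58., 93.]))]
```

```bash
cat > tilt.py <<'E'
from h import *
import sys
# predicted wrist pixels (crop coords, +130 in u) of back rim corners and of sherd height vs tilt about pivot
for n,T in(("w13",(.6665,.1825,.0848)),("w14",(.6576,.1855,.1024))):
    f=load(n); y=np.radians(-19); e=np.array([np.cos(y),np.sin(y),0]); l=np.array([-np.sin(y),np.cos(y),0]); P=np.array(T)+[0,0,.005]
    for th in (5,10,15,20,25):
        t=np.radians(th); a=e*np.cos(t)+[0,0,np.sin(t)]; nrm=-e*np.sin(t)+[0,0,np.cos(t)]
        q=[proj(f,P+a*(-.04)+nrm*(.02-.0254)+s*.05*l) for s in(-1,1)]
        print(n,th,np.round(q,0).tolist())
    g=cv2.cvtColor(f["frame"],cv2.COLOR_RGB2GRAY).astype(int)
    b=g[:300,150:500]; 
    r=np.abs(np.diff(cv2.GaussianBlur(f["frame"],(5,5),0).astype(int),axis=1)).sum(2)
    print([ (v,np.where(r[v]>25)[0][[0,-1]] if (r[v]>25).any() else 0) for v in(215,222,228,234,240)])
E
python3 tilt.py
```

```text
w13 5 [[192.0, 226.0], [443.0, 226.0]]
w13 10 [[196.0, 226.0], [440.0, 226.0]]
w13 15 [[199.0, 227.0], [437.0, 227.0]]
w13 20 [[201.0, 229.0], [434.0, 229.0]]
w13 25 [[204.0, 231.0], [432.0, 231.0]]
[(215, array([ 10, 440])), (222, array([  5, 440])), (228, array([194, 439])), (234, array([297, 337])), (240, array([294, 339]))]
w14 5 [[193.0, 226.0], [443.0, 226.0]]
w14 10 [[196.0, 226.0], [440.0, 226.0]]
w14 15 [[199.0, 227.0], [437.0, 227.0]]
w14 20 [[201.0, 229.0], [434.0, 229.0]]
w14 25 [[204.0, 231.0], [431.0, 231.0]]
[(215, array([ 32, 434])), (222, array([ 35, 434])), (228, array([ 35, 434])), (234, array([ 17, 424])), (240, array([  1, 339]))]
```

View pics/c14.png

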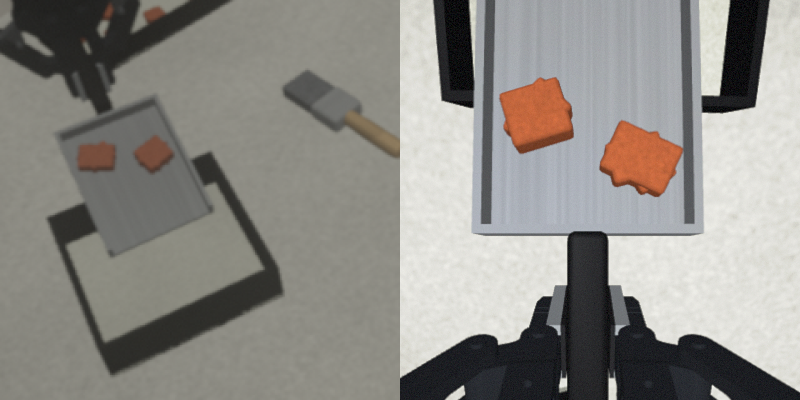

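{"fn": "drive_tool", "kwargs": {"steps": [15.8,-1.1,0.4,1.6,0,15.8,-1.1,0.4,1.6,0,15.8,-1.1,0.4,1.6,0,15.8,-1.1,0.4,1.6,0,15.8,-1.1,0.4,1.6,0]}}

```text
clock: 14.8
position: [0.6521, 0.1875, 0.1101]
tool_rot: [-1.571, 0.0, 1.239]
force: [-1.0, 0.3, -2.4]
grip_width: 0.0159
```

```bash
python3 look.py 15
```

```text
14.8 [-0.96798388  0.26125881 -2.39151043] [-0.00319266 -0.13275971 -0.03319044] 0.015917347746525395 [0.65212258 0.1874591  0.11010801]
w [(np.int32(2821), array([143.,  23.])), (np.int32(3525), array([236.,  55.]))]
s [(np.int32(55), array([92.,  8.])), (np.int32(257), array([112., 134.])), (np.int32(293), array([ 77., 136.]))]
```

{"fn": "drive_tool", "kwargs": {"steps": [15.8,-1.2,0.4,1.6,0,15.8,-1.2,0.4,1.5,0,15.8,-1.2,0.4,1.5,0,15.8,-1.2,0.4,1.5,0,15.8,-1.2,0.4,1.5,0]}}

```text
clock: 15.32
position: [0.6461, 0.1895, 0.1178]
tool_rot: [-1.571, -0.0, 1.239]
force: [-0.7, -0.5, -0.8]
grip_width: 0.0159
```

```bash
python3 look.py 16
```

```text
15.3167 [-0.74182956 -0.45103803 -0.82305504] [-0.06339203 -0.04411879 -0.0408336 ] 0.015939252670210194 [0.64612805 0.18950268 0.1177768 ]
w [(np.int32(256), array([139.,   2.]))]
s [(np.int32(54), array([92.,  8.])), (np.int32(220), array([120., 146.])), (np.int32(177), array([ 92., 165.]))]
```

View pics/c16.png

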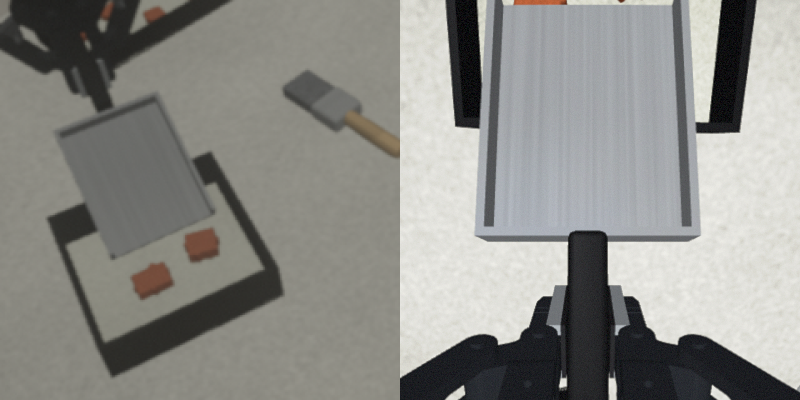

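{"fn": "drive_tool", "kwargs": {"steps": [5,0,0,0,0,5,0,0,0,0,5,2,-0.7,1.5,0,5,3,-1,1.9,0,5,4.2,-1.4,2.6,0], "grip_force": 50}}

```text
clock: 15.83
position: [0.6556, 0.1862, 0.1237]
tool_rot: [-1.571, 0.0, 1.239]
force: [-0.2, -0.6, -0.4]
grip_width: 0.0152
```

{"fn": "drive_tool", "kwargs": {"steps": [5,5,-1.7,3.2,0,5,6,-2,4,0,5,8,-2.7,5,0,5,9,-3.1,6,0,5,9,-3.1,6,0]}}

```text
clock: 16.25
position: [0.6935, 0.1733, 0.1485]
tool_rot: [-1.571, -0.0, 1.239]
force: [-0.0, 0.4, -1.5]
grip_width: 0.0156
```

```bash
python3 look.py 17
```

```text
16.25 [-3.44936606e-04  4.39479795e-01 -1.45802300e+00] [-0.01442003 -0.03377214 -0.02058633] 0.01562078509865111 [0.69347397 0.17327926 0.14849619]
w []
s [(np.int32(79), array([68.,  7.])), (np.int32(54), array([92.,  8.])), (np.int32(48), array([68., 20.])), (np.int32(222), array([120., 146.])), (np.int32(178), array([ 92., 165.]))]
```

{"fn": "drive_tool", "kwargs": {"steps": [5,8,-2.8,8,0,5,8,-2.7,8,0,5,8,-2.7,8,0,5,7,-2.4,8,0,5,4,-1.4,8,0]}}

```text
clock: 16.77
position: [0.7278, 0.1614, 0.1879]
tool_rot: [-1.571, 0.0, 1.239]
force: [-1.2, 0.1, -2.1]
grip_width: 0.0156
```

{"fn": "drive_tool", "kwargs": {"steps": [5,-4,-10,0,0,5,-8,-20,0,0,5,-11.8,-28.5,0,1.2,5,-11.8,-28.5,0,1.2,5,-11.8,-28.5,0,1.2]}}

```text
clock: 17.18
position: [0.6785, 0.0449, 0.1874]
tool_rot: [-1.57, 0.0, 1.303]
force: [0.2, 0.6, -1.1]
grip_width: 0.0151
```

{"fn": "drive_tool", "kwargs": {"steps": [5,-11.8,-28.5,0,1.2,5,-11.8,-28.5,0,1.2,5,-11.8,-28.5,0,1.2,5,-11.8,-28.5,0,1.2,5,-11.8,-28.5,0,1.2]}}

```text
clock: 17.6
position: [0.6194, -0.0977, 0.1876]
tool_rot: [-1.57, 0.0, 1.408]
force: [0.3, -0.2, -1.0]
grip_width: 0.0154
```

{"fn": "drive_tool", "kwargs": {"steps": [5,-11.8,-28.5,0,1.2,5,-11.8,-28.5,0,1.2,5,-11.8,-28.5,0,1.2,5,-8,-20,0,0,5,-4,-10,0,0]}}

```text
clock: 18.02
position: [0.5712, -0.2151, 0.1878]
tool_rot: [-1.57, 0.001, 1.466]
force: [-0.4, 0.7, -0.9]
grip_width: 0.0157
```

{"fn": "drive_tool", "kwargs": {"steps": [5,0,0,0,0,5,0,0,-5,0,5,0,0,-10,0,5,0,0,-15,0,5,0,0,-15,0]}}

```text
clock: 18.43
position: [0.574, -0.21, 0.1415]
tool_rot: [-1.571, -0.001, 1.472]
force: [0.3, 0.4, -1.1]
grip_width: 0.0151
```

Run:
```python
from h import *
o=monitor.observe(); print(o["force"],o["position"])
f=save("wrist","w18"); s=save("side","s18")
P=o["position"]+[0,0,.005]; y=np.radians(-6); e=np.array([np.cos(y),np.sin(y),0]); l=np.array([-np.sin(y),np.cos(y),0])
for th in (15,20,25,30,35):
    t=np.radians(th); a=e*np.cos(t)+[0,0,np.sin(t)]; n=-e*np.sin(t)+[0,0,np.cos(t)]
    q=[proj(f,P+a*(-.04)+n*(.02-.0254)+k*.05*l).round() for k in(-1,1)]; fr=P-a*.17-n*.0254
    print(th,q,fr.round(3),proj(s,fr+.05*l).round(),proj(s,fr-.05*l).round())
cv2.imwrite("pics/c18.png",np.hstack([cv2.resize(s["frame"][60:260,240:440,::-1],(400,400),interpolation=3),f["frame"][0:400,130:530,::-1]]))
```

```text
[ 0.32428929  0.4365327  -1.1125006 ] [ 0.57404315 -0.21001509  0.14147236]
15 [array([199., 226.]), array([437., 228.])] [ 0.417 -0.194  0.078] [353. 178.] [389. 153.]
20 [array([202., 228.]), array([434., 229.])] [ 0.424 -0.194  0.064] [350. 182.] [385. 157.]
25 [array([204., 230.]), array([432., 232.])] [ 0.431 -0.195  0.052] [346. 185.] [382. 161.]
30 [array([207., 233.]), array([429., 234.])] [ 0.44  -0.196  0.039] [343. 188.] [378. 164.]
35 [array([209., 236.]), array([427., 237.])] [ 0.45  -0.197  0.028] [339. 190.] [373. 166.]
```

View pics/c18.png

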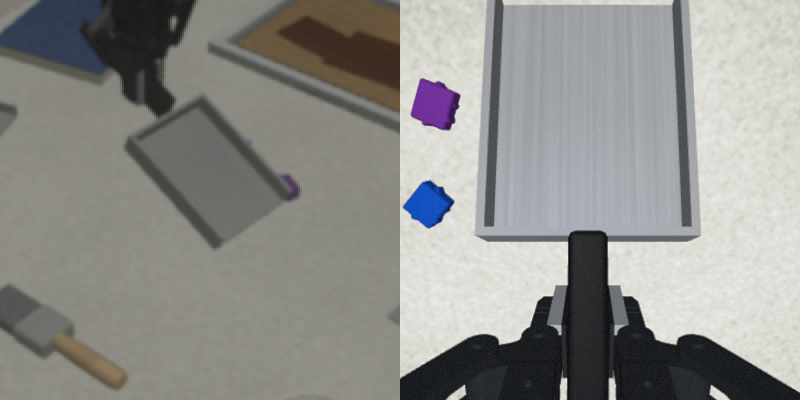

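{"fn": "drive_tool", "kwargs": {"steps": [5,0,0,-12,0,5,0,0,-12,0,5,0,0,-10,0,5,0,0,-8,0,5,0,0,-4,0]}}

```text
clock: 18.95
position: [0.5732, -0.2115, 0.0953]
tool_rot: [-1.569, -0.0, 1.47]
force: [0.2, -0.5, -1.5]
grip_width: 0.0154
```

{"fn": "drive_tool", "kwargs": {"steps": [15.5,0,0,0,0,15.7,0,0,0,0,15.8,0,0,0,0,15.8,0,0,-2,0,15.8,0,0,-3,0], "grip_force": 20}}

```text
clock: 19.37
position: [0.574, -0.2119, 0.0923]
tool_rot: [-1.572, 0.0, 1.469]
force: [0.2, 0.5, -0.3]
grip_width: 0.016
```

{"fn": "drive_tool", "kwargs": {"steps": [15.8,2.4,-0.2,-3.5,0,15.8,2.4,-0.2,-3.5,0,15.8,2.3,-0.2,-3.5,0,15.8,2.2,-0.2,-3.5,0,15.8,2,-0.2,-3.5,0]}}

```text
clock: 19.78
position: [0.5852, -0.2127, 0.0738]
tool_rot: [-1.571, -0.0, 1.47]
force: [-0.2, 0.1, -0.2]
grip_width: 0.016
```

{"fn": "drive_tool", "kwargs": {"steps": [15.8,1.9,-0.2,-3.7,0,15.8,1.8,-0.2,-3.7,0,15.8,1.7,-0.2,-3.7,0,15.8,1.6,-0.2,-3.7,0,15.8,1.5,-0.2,-3.7,0]}}

```text
clock: 20.2
position: [0.5936, -0.2138, 0.0554]
tool_rot: [-1.571, -0.0, 1.469]
force: [0.3, 0.4, -0.5]
grip_width: 0.0155
```

Run:
```python
from h import *
o=monitor.observe(); print(o["force"],o["position"],o["grip_width"])
f=save("wrist","w19"); s=save("side","s19")
P=o["position"]+[0,0,.005]; y=np.radians(-6); e=np.array([np.cos(y),np.sin(y),0]); l=np.array([-np.sin(y),np.cos(y),0])
for th in (0,5,10,15,20,25):
    t=np.radians(th); a=e*np.cos(t)+[0,0,np.sin(t)]; n=-e*np.sin(t)+[0,0,np.cos(t)]
    print(th,[proj(f,P+a*(-.04)+n*(.02-.0254)+k*.05*l).round() for k in(-1,1)],(P-a*.17-n*.0254).round(3))
r=np.abs(np.diff(cv2.GaussianBlur(f["frame"],(5,5),0).astype(int),axis=1)).sum(2)[:,150:480]
print([(v,np.where(r[v]>25)[0][[0,-1]]+150) for v in(200,215,222,228,234,240)])
```

```text
[ 0.27245868  0.4185559  -0.49373888] [ 0.59358937 -0.21375289  0.05537423] 0.015533221578763625
0 [array([190., 226.]), array([447., 227.])] [ 0.425 -0.196  0.035]
5 [array([193., 226.]), array([443., 227.])] [ 0.427 -0.196  0.02 ]
10 [array([196., 226.]), array([440., 227.])] [ 0.431 -0.197  0.006]
15 [array([199., 227.]), array([437., 228.])] [ 0.437 -0.197 -0.008]
20 [array([202., 228.]), array([434., 229.])] [ 0.443 -0.198 -0.022]
25 [array([204., 230.]), array([432., 231.])] [ 0.451 -0.199 -0.034]
[(200, array([195, 439])), (215, array([196, 438])), (222, array([196, 438])), (228, array([196, 438])), (234, array([296, 338])), (240, array([295, 340]))]
```

{"fn": "drive_tool", "kwargs": {"steps": [15.8,1.6,-0.2,-3.7,0,15.8,1.5,-0.2,-3.7,0,15.8,1.4,-0.2,-3.7,0,15.8,1.3,-0.1,-3.7,0,15.8,1.2,-0.1,-3.7,0]}}

```text
clock: 20.72
position: [0.6005, -0.2146, 0.0369]
tool_rot: [-1.571, 0.0, 1.469]
force: [-0.4, 0.3, -0.5]
grip_width: 0.016
```

{"fn": "drive_tool", "kwargs": {"steps": [15.8,1.1,-0.1,-3.6,0,15.8,1,-0.1,-3.6,0,15.8,0.8,-0.1,-3.5,0,15.8,0.6,0,-3,0,15.8,0.4,0,-2.2,0]}}

```text
clock: 21.13
position: [0.6044, -0.2149, 0.021]
tool_rot: [-1.571, 0.0, 1.47]
force: [1.6, -0.6, 5.7]
grip_width: 0.0155
```

```bash
python3 cmp.py w20
```

```text
21.1333 [ 1.57281537 -0.64125036  5.71286696] [-0.01334215 -0.1848692   0.00243363] 0.015504628817650417 [ 0.60444489 -0.21487839  0.02101224]
(0.9202634989093289, array([[ 1.0029153 ,  0.00394654, -1.696497  ],
       [-0.00308223,  1.00518   , -1.6661011 ]], dtype=float32))
```

{"fn": "drive_tool", "kwargs": {"steps": [17,0,0,0,0,22,0,0,0,0,35,0,0,0,0,40,0,0,0,0,40,0,0,3,0]}}

```text
clock: 21.6
position: [0.6041, -0.2147, 0.0242]
tool_rot: [-1.57, -0.0, 1.469]
force: [-0.2, 0.4, 0.2]
grip_width: 0.0401
```

{"fn": "drive_tool", "kwargs": {"steps": [50,0,0,20,0,50,0,0,30,0,50,0,0,35,0,50,0,0,35,0,50,0,0,35,0]}}

```text
clock: 22.02
position: [0.604, -0.2149, 0.1814]
tool_rot: [-1.571, 0.0, 1.469]
force: [-0.5, 0.2, -0.1]
grip_width: 0.05
```

Run:
```python
from h import *
t=save("top","t21"); s=save("side","s21"); a=load("top0")
print(monitor.observe()["position"])
cv2.imwrite("pics/c21.png",np.vstack([np.hstack([cv2.resize(t["frame"][105:255,345:445,::-1],(266,400),interpolation=3),cv2.resize(t["frame"][140:280,110:250,::-1],(400,400),interpolation=3)]),cv2.resize(s["frame"][100:400,60:560,::-1],(666,400))])[:800])
I=cv2.imread("pics/c21.png"); cv2.imwrite("pics/c21.png",cv2.resize(I,(499,600)))
```

```text
[ 0.60656843 -0.21582708  0.18550775]
```

View pics/c21.png

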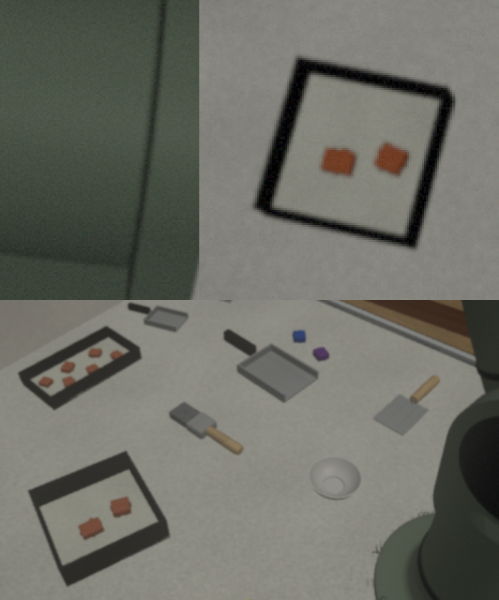

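The top and side views show both sherds lying flat on the box floor, the box where it was, and the tray empty and flat on its start place with the gripper clear. I'm handing in.

```bash
python3 -c "
from h import *
print(monitor.observe()['clock'], workorder.job_done())"
```

```text
the job is handed in; nothing more can be done
22.1167 None
```

Both sherds are in the square black box, and the empty tray is back flat on its start place. I handed the job in at 22.1 s of the 61 s allowed.

**How I tipped the tray:** The moves allow no tilt. I carried the tray at 40 N, then held it just above the box's far wall and eased the grip so the handle could turn between the pads. With the pan resting on the wall edge, I raised the handle slowly. At about 25° the sherds slid off the front edge, which was roughly 20 mm above the bench. I lowered the tray front edge first and let it swing back flat before opening the fingers.

**Last checks:** In the final pictures both sherds lie flat on the box floor and the box stands where it was by eye. The tray is empty and flat, and the gripper is about 16 cm above the handle. The last sensed force was near zero, and no reading I took was above about 8 N.

**Doubts:**
- **Grip test:** While testing the grip over the tray's start place, the tray slipped down by at most 10 mm onto the bench. The sherds were still in place on it afterwards.
- **Box and pan contact:** The pan rested lightly on the box wall during the tipping.
- **Position checks:** The top and side cameras disagreed on the box position by about 1 cm, which was within the room available. In the last top view the arm hid the tray, so its final state was checked in the side view only.

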